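Chock the round test phantom on the tilted imaging board

TASK

The pink test cylinder lies on the tilted black board and leans on two steel stop pins that would show in the X-ray picture. Set the white plastic chock (not the dark metal one) on the board between the pins, thin edge first and snug against the middle of the cylinder's low side; then press the red knob all the way down to sink the pins, so that the chock alone keeps the cylinder where it is.

Things in the scene. Friction and masses are not known exactly. Their poses are not given: they have to be found in the camera images.
- deck: Fixed matt black top plate of the imaging board, 320 x 280 mm, tilted 5 degrees. Origin: middle of its upper surface, 30 mm above the table (low edge 18 mm, high edge 42 mm). Axes follow the surface: x along the cylinder, y straight uphill, z square out of it. Two steel stop pins (10 mm diameter, 22 mm high when up) at x = -72 and +72, y = +2 mm.
- phantom_mid (a point): Centre of the loose pink plastic cylinder, 70 mm diameter, 180 mm long (its x axis), 0.6 to 0.9 kg. It lies along the deck's x, leaning on the uphill side of the pins, its centre at deck y about +40 mm and 35 mm above the surface. It rolls downhill (deck -y) if nothing holds it.
- chock_mid (a point): White chock, 0.13 kg, loose on the table on the board's low side; a dark metal wedge of the same shape is near. 40 mm wide (y), 34 high (z), 70 long: back block 22 long, then a ramp falling 48 mm to the thin edge at +x. Point: centre of the back block, 17 mm up, 59 mm from the thin edge; grip here across y. Snug on the deck it lies 70 mm downhill (along the deck) of the cylinder's axis.
- stop (a joint): Travel of red knob and both pins, m: 0 up, 0.026 fully down (pins sunk from 0.022). Knob: round, 34 mm wide, at deck x = -125, y = -70 mm; its flat top is 40 mm above the deck when up, 14 mm when down. It moves square to the deck, takes about 6 N to push, has no spring and stays where it is left.
There are look-alikes about, which are no part of the job. Of the things like the part that bears chock_mid, leave any that is blue; of the rest the smaller one is meant. What is shaped like the part that bears phantom_mid but purple is not meant.

How it is judged:
On the way:
1. the white chock stands on the board, thin edge uphill, close against the middle of the cylinder's low side, with the pins still up (distance between chock_mid and phantom_mid between 0.06 and 0.088 m and x of chock_mid in the frame of deck between -0.03 and 0.03 m and z of chock_mid in the frame of deck below 0.026 m and y of chock_mid in the frame of deck below 0 m and angle between the x axis of chock_mid and the y axis of deck, either way round below 0.26 rad and angle between chock_mid's own z axis and vertical below 0.26 rad and value of joint stop below 0.006 m), for 0.2 s.
At the end, for the whole second after the job is handed in: Knob down (over 22 mm); cylinder at rest within 20 mm and 10 degrees of its start; white chock at rest flat on the deck downhill of it, thin edge uphill within 15 degrees, its point within 30 mm of deck x = 0 and 60 to 88 mm from the cylinder's centre (72 when snug) (distance between chock_mid and phantom_mid between 0.06 and 0.088 m and x of chock_mid in the frame of deck between -0.03 and 0.03 m and z of chock_mid in the frame of deck below 0.026 m and y of chock_mid in the frame of deck below 0 m and angle between the x axis of chock_mid and the y axis of deck, either way round below 0.26 rad and angle between chock_mid's own z axis and vertical below 0.26 rad and value of joint stop above 0.022 m and distance of phantom_mid from where it was at the start of the episode below 0.02 m and angle between the x axis of phantom_mid and the x axis of deck, either way round below 0.17 rad and linear speed of each of phantom, chock below 0.01 m/s); the robot touches nothing.
It fails at once if the cylinder rolled or was shoved more than 40 mm from where it started (distance of phantom_mid from where it was at the start of the episode above 0.04 m).
It also fails if it takes over 53 s, if anything falls off the work surface, if the arm or the gripper's body presses on something with over 40 N, if the wrist force passes 120 N, or if a joint passes its speed limit or range.

ROBOT

A 6-joint arm with a two-finger parallel gripper is mounted at the origin on the work surface. World frame = base frame: x ahead of the robot, y to its left, z up, the work surface at z = 0. Lengths are in m, angles in rad, forces in N, time in s.
With the tool pointing down it reaches from about 0.375 to 0.9 m from the base axis. Payload 3.1 kg.
Tool frame: the origin (TCP) lies midway between the tips of the shut fingers; the grasp point (between the pads) lies 19 mm behind it (pinch_z is the distance from the TCP to the grasp point, in m); z points along the fingers, y is the line along which they close (so a half turn about z gives the same grasp; the last joint's range is limited). The gripper opens to 85 mm and grips with 20 to 120 N. Pads are 22 mm wide; open, the fingers measure 114 mm over their backs; the gripper's body (76 mm by 85 mm) begins 54 mm behind the grasp point. The pads swing forward as they close: fully open they stand 13 mm farther back than shut.
Start: joints at [-1.296, 0.527, 1.433, -0, 1.181, -0.178], TCP at [0.274, -0.562, 0.231] pointing down, gripper open.
Joint ranges: [-3.08, 3.08], [-0.75, 2.2], [0.22, 2.44], [-1.43, 4.57], [0, 2.65], [-2.85, 2.85]. Speed limits (rad/s): [2.79, 2.79, 3.14, 3.14, 3.14, 3.14].

INTERFACE

Orientations are given as a unit quaternion [x, y, z, w].
In Python, from station import sense, snapshot, camera_params, sign_off, pinch_z gives the robot as it stands. The module is installed in compiled form; this text tells all that it offers.
- The arm moves only by the shell command python3 -m handwheel 'ROWS' [FORCE]. ROWS is JSON, a list that holds one entry, the list of rows, each a list of 7 numbers: the turn, a rotation vector about the tool's x, y, z in degrees, then the shift along the tool's x, y, z in m, then the opening, from 0 (shut) to 1 (fully open). A call has 1 to 20 rows; each row shifts and turns the commanded pose from where the row before left it, along the tool's axes as they then stand; what a row does not reach is not made up. A row lasts 1/8 s, in which the tool goes at most 62.5 mm and 10.7 degrees, less where a joint would pass 70% of its speed; a pose out of reach is approached as far as the arm can. A call with a gripper value outside its range is refused whole. The fingers move at their own pace and stop on an object; FORCE is the grip in N (left out, the last holds). Time passes only in rows, so rows that do not move let the fingers close. It gives the time, the measured TCP pose, the force, the opening and the grip force at its end, in the units of the state.
- sense(): the state, without advancing time (a new reading comes with each control period).
- snapshot(name): name is "side" or "top"; returns the picture (384x512x3 uint8, red, green, blue); there is no depth.
- camera_params(name): a dict with "fx", "fy", "cx", "cy" (pixels), "world_to_cam" (4x4, takes a point from world to camera coordinates). Camera axes: x right, y down, z forward; pixel columns grow to the right and rows downward; lengths in m; the calibration is good to about 2 mm. A picture is of the moment at which its call begins. camera_params takes no time and is no camera call.
- sign_off(): hands the job in; it is judged then, once.
The state is a dict: "t": time; "q": joint angles; "qd": joint speeds; "tau": joint torques, N m; "tcp_pos": TCP position; "tool_rot": TCP orientation; "force": force on the tool from outside, world axes, zero at the start; "ft_torque": the same for the moment, N m; "finger_gap": opening from 0.0 (shut) to 1.0 (fully open); "gripper_force": force on a finger pad.
Only numpy, scipy, OpenCV 4.12 (cv2) and the standard library are available. Lean on these libraries where they do the work, as an engineer would, in place of code of your own. Each camera call takes 0.05 s, during which the arm holds its last target. There are 200 camera calls.

## Working session

There is one attempt and no reset: what is moved stays moved. The work goes in short steps, Python scripts to look and compute and a shell command to move; the robot and the scene stay as the last step left them, time stands still between calls to the robot, and variables do not carry over. Pictures are saved under pics/ and viewed, at most 10 in all, crops included, and the job is handed in when it is done.

```bash
mkdir -p pics; python3 - <<'E'
from station import *
import cv2,numpy as np
np.set_printoptions(precision=4,suppress=True)
for n in("top","side"):
    im=snapshot(n); cv2.imwrite(f"pics/{n}0.png",im[:,:,::-1]); p=camera_params(n)
    print(n,p["fx"],p["fy"],p["cx"],p["cy"]);print(np.array(p["world_to_cam"]))
s=sense();print(s,pinch_z)
E
```

```text
top 480.264215969972 480.264215969972 248.58170668370096 192.80404904587272
[[ 0.0223 -0.9996 -0.0173 -0.0603]
 [-0.9897 -0.0196 -0.142   0.476 ]
 [ 0.1416  0.0203 -0.9897  1.0573]
 [ 0.      0.      0.      1.    ]]
side 348.5175351352078 348.5175351352078 258.97681551736906 190.97142928261053
[[-0.9893 -0.1461 -0.0029  0.4421]
 [-0.084   0.5852 -0.8065  0.1248]
 [ 0.1196 -0.7976 -0.5912  0.7676]
 [ 0.      0.      0.      1.    ]]
{'t': 0.1, 'q': array([-1.2955,  0.5284,  1.4338,  0.    ,  1.1814, -0.1785]), 'qd': array([-0.0012, -0.0008, -0.0028,  0.    , -0.0005, -0.0027]), 'tau': array([  0.0004, -44.3306, -17.8587,  -0.0002,   0.0039,   0.    ]), 'tcp_pos': array([ 0.2739, -0.5611,  0.2304]), 'tool_rot': array([ 0.9744,  0.225 , -0.    , -0.001 ]), 'force': array([ 0.7084, -0.1525, -0.8684]), 'ft_torque': array([-0.0039, -0.0144,  0.0338]), 'gripper_force': 0.0, 'finger_gap': 1.0047688875230454} 0.0187
```

View pics/top0.png

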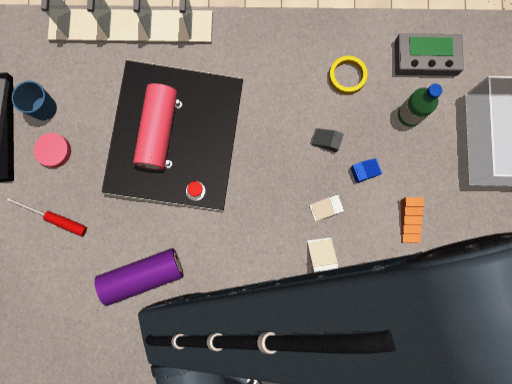

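View pics/side0.png

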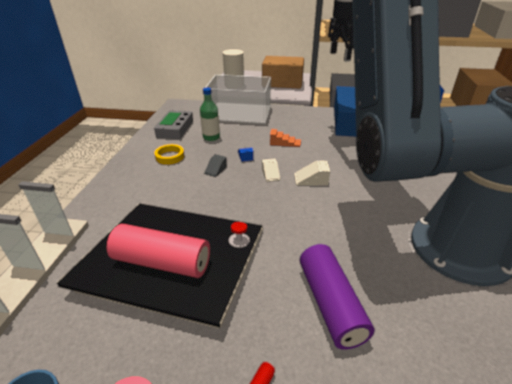

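The top view shows the pink cylinder near (155,125), with pins at (178,104) and (168,164) and the knob at (195,189). The deck's low side faces right. Possible chocks are the small white one (326,207), the larger white one (322,253), a blue one (367,170) and the dark metal one (327,139). By the description I choose the small white one at (326,207), and I'll check it in a close crop.

```bash
cat > h.py <<'E'
import cv2,numpy as np
from station import *
np.set_printoptions(precision=4,suppress=True)
def ray(n,px):
    p=camera_params(n);T=np.array(p["world_to_cam"]);R=T[:3,:3]
    d=R.T@np.array([(px[0]-p["cx"])/p["fx"],(px[1]-p["cy"])/p["fy"],1]);return -R.T@T[:3,3],d/np.linalg.norm(d)
def onz(n,px,z):
    o,d=ray(n,px);return o+d*(z-o[2])/d[2]
def two(a,b):  # top px, side px -> point, miss
    o1,d1=ray("top",a);o2,d2=ray("side",b)
    s=np.linalg.lstsq(np.c_[d1,-d2],o2-o1,rcond=None)[0];A=o1+s[0]*d1;B=o2+s[1]*d2
    return (A+B)/2,np.linalg.norm(A-B)
def proj(n,P):
    p=camera_params(n);c=np.array(p["world_to_cam"])@np.r_[P,1];return np.array([p["fx"]*c[0]/c[2]+p["cx"],p["fy"]*c[1]/c[2]+p["cy"]])
E
python3 - <<'E'
from h import *
t=cv2.imread("pics/top0.png");s=cv2.imread("pics/side0.png")
a=cv2.resize(t[180:280,290:370],None,fx=5,fy=5,interpolation=cv2.INTER_CUBIC)
b=cv2.resize(s[140:200,250:340],None,fx=4.4,fy=5,interpolation=cv2.INTER_CUBIC)
b=cv2.copyMakeBorder(b,0,200,0,0,cv2.BORDER_CONSTANT)
cv2.imwrite("pics/crop1.png",np.hstack([a,b]))
# deck corners
m=((t.max(2)<45)).astype(np.uint8);m[:, 260:]=0;m[:,:90]=0;m[240:]=0
hs=cv2.cvtColor(t,cv2.COLOR_BGR2HSV)
c=max(cv2.findContours(m,0,2)[0],key=cv2.contourArea)
hull=cv2.convexHull(c);q=cv2.approxPolyDP(hull,8,True)[:,0];print(q.tolist(),cv2.contourArea(hull))
red=(((hs[...,0]<10)|(hs[...,0]>168))&(hs[...,1]>110)&(hs[...,2]>90)).astype(np.uint8)
for c in cv2.findContours(red,0,2)[0]:
    if cv2.contourArea(c)>60: print("red",cv2.minAreaRect(c))
w=((hs[...,1]<70)&(hs[...,2]>170)).astype(np.uint8)
for c in cv2.findContours(w,0,2)[0]:
    if cv2.contourArea(c)>150 and c[:,0,1].min()>150: print("white",cv2.minAreaRect(c),cv2.boxPoints(cv2.minAreaRect(c)).round(1).tolist())
E
```

```text
[[121, 105], [127, 61], [181, 72], [138, 105]] 1809.0
red ((63.71551513671875, 222.66378784179688), (43.33112335205078, 11.161046981811523), 23.198591232299805)
red ((194.25001525878906, 188.25), (14.849241256713867, 14.142135620117188), 45.0)
red ((52.00000762939453, 150.00001525878906), (35.35533905029297, 33.941123962402344), 45.0)
red ((154.96774291992188, 124.86946105957031), (31.737754821777344, 83.55607604980469), 9.752424240112305)
```

View pics/crop1.png

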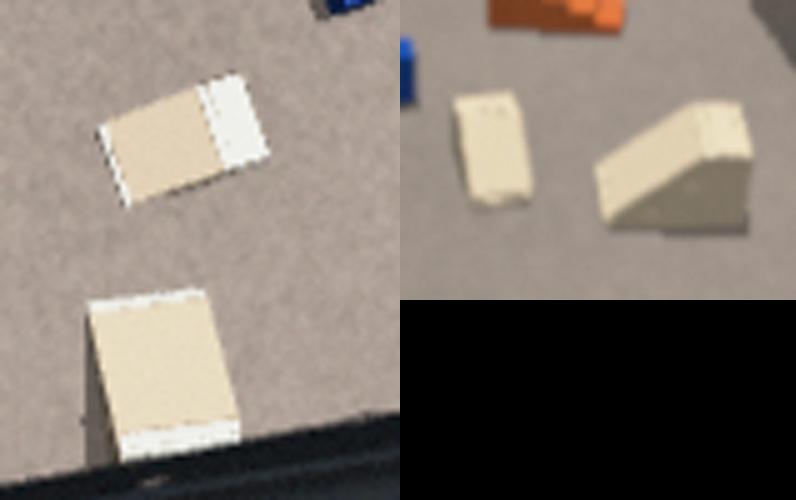

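The crop shows the small cream chock, with its back block at about (336.7,204.4) in top-view pixels and its thin edge from (310,206) to (315.6,221). The larger one below it is the decoy.

```bash
cat >> h.py <<'E'
def deckpose():
    t=cv2.imread("pics/top0.png");m=(t.max(2)<60).astype(np.uint8)
    roi=np.zeros_like(m);roi[50:222,95:255]=1;m*=roi
    n,l,st,_=cv2.connectedComponentsWithStats(cv2.morphologyEx(m,cv2.MORPH_CLOSE,np.ones((3,3))))
    big=(l==1+st[1:,4].argmax())|((l>0)&(st[l,4]>300))
    hull=cv2.convexHull(np.argwhere(big)[:,::-1].astype(np.int32))
    return hull
E
python3 - <<'E'
from h import *
h=deckpose()
q=cv2.approxPolyDP(h,9,True)[:,0];print("deck px",q.tolist(),cv2.contourArea(h))
ctr=q.mean(0)
C={}
for p in q:
    hi=p[0]<(135); w=onz("top",p,.042 if hi else .018);print(p,w);C[tuple(p)]=w
C=np.array(list(C.values()));print("mid",C.mean(0),"sides",[np.linalg.norm(C[i]-C[i-1]) for i in range(len(C))])
pa,pb=[onz("top",p,.052) for p in((178,104),(168,164))];d=pa-pb;print("pins",pa,pb,np.linalg.norm(d),np.degrees(np.arctan2(d[1],d[0])))
print("knob",onz("top",(194.3,188.3),.064))
b=onz("top",(336.7,204.4),.034);e=onz("top",(312.8,213.5),.002);d=e-b
print("block",b,"edge",e,np.linalg.norm(d[:2]),"head",np.degrees(np.arctan2(d[1],d[0])))
c=[onz("top",p,.034) for p in((329.6,198),(337.6,194.6),(344,211),(335.6,214))]
print([np.linalg.norm(c[i]-c[i-1]) for i in range(4)])
E
```

```text
deck px [[242, 79], [231, 156], [161, 200], [103, 191], [126, 61]] 14389.5
[242  79] [ 0.7532 -0.0281  0.018 ]
[231 156] [ 0.5652 -0.007   0.018 ]
[161 200] [0.4586 0.1516 0.018 ]
[103 191] [0.4735 0.2796 0.042 ]
[126  61] [0.7839 0.2454 0.042 ]
mid [0.6069 0.1283 0.0276] sides [np.float64(0.27629618706954906), np.float64(0.18921243495240134), np.float64(0.1911490652772717), np.float64(0.13102832558273128), np.float64(0.31225609857729913)]
pins [0.6775 0.1162 0.052 ] [0.5366 0.1328 0.052 ] 0.1418678664217887 -6.703148056822801
knob [0.4804 0.0695 0.064 ]
block [ 0.4546 -0.2496  0.034 ] edge [ 0.4361 -0.1995  0.002 ] 0.0533241861296064 head 110.23469962994892
[np.float64(0.038437351804205606), np.float64(0.01979100172055152), np.float64(0.03961525838802445), np.float64(0.020176500784205176)]
```

```bash
python3 -m handwheel '[[[0,0,0,0.0374,-0.0252,0,1],[0,0,0,0.0374,-0.0252,0,1],[0,0,0,0.0374,-0.0252,0,1],[0,0,0,0.0374,-0.0252,0,1],[0,0,0,0.0374,-0.0252,0,1],[0,0,0,0.0374,-0.0252,0,1],[0,0,0,0.0374,-0.0252,0,1],[0,0,0,0.0374,-0.0252,0,1],[0,0,-10.5,0,0,0.01,1],[0,0,-10.5,0,0,0.01,1],[0,0,-10.5,0,0,0.01,1],[0,0,-10.5,0,0,0.01,1],[0,0,-10.5,0,0,0.01,1],[0,0,-10.5,0,0,0.01,1],[0,0,-10.5,0,0,0.01,1],[0,0,-10.5,0,0,0.01,1],[0,0,0,0,0,0.03,1],[0,0,0,0,0,0,1],[0,0,0,0,0,0,1]]]' 40
python3 - <<'E'
from h import *
from scipy.spatial.transform import Rotation as R
s=sense();M=R.from_quat(s["tool_rot"]).as_matrix();print(s["tcp_pos"],M)
t=snapshot("top")[:,:,::-1];d=snapshot("side")[:,:,::-1];cv2.imwrite("pics/top1.png",t);cv2.imwrite("pics/side1.png",d)
a=cv2.resize(t[150:260,250:360],None,fx=3.6,fy=3.6);b=cv2.resize(d[100:210,220:330],None,fx=3.6,fy=3.6)
cv2.imwrite("pics/c2.png",np.hstack([a,b]))
print(M.T@(np.array([.4546,-.2496,.0])-s["tcp_pos"]))
E
```

```text
t: 2.48
tcp_pos: [0.4547, -0.2495, 0.1217]
tool_rot: [0.574, 0.819, -0.0, 0.0]
force: [0.5, -0.0, 0.4]
finger_gap: 1.001
gripper_force: 0.0
[ 0.4547 -0.2495  0.1217] [[-0.3419  0.9397  0.0002]
 [ 0.9397  0.3419 -0.0001]
 [-0.0002  0.0001 -1.    ]]
[-0.     -0.0002  0.1217]
```

View pics/c2.png

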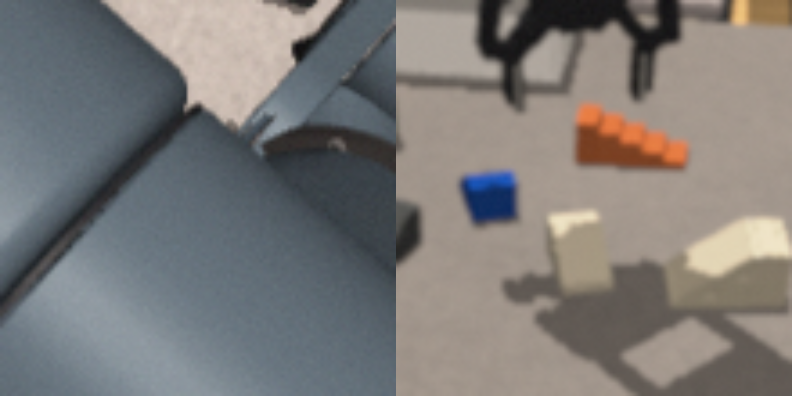

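The fingers in the side crop, at about x 512 and 640, straddle the small chock at about (580,250). The larger chock sits clear to the right, so I descend and grip.

```bash
python3 -m handwheel '[[[0,0,0,0,0,0.03,1],[0,0,0,0,0,0.03,1],[0,0,0,0,0,0.03,1],[0,0,0,0,0,0.02,1],[0,0,0,0,0,0.01,1],[0,0,0,0,0,0,1],[0,0,0,0,0,0,0.2],[0,0,0,0,0,0,0.2],[0,0,0,0,0,0,0.2],[0,0,0,0,0,0,0.2],[0,0,0,0,0,0,0.2],[0,0,0,0,0,0,0.2],[0,0,0,0,0,0,0.2],[0,0,0,0,0,0,0.2]]]' 40
```

```text
t: 4.32
tcp_pos: [0.455, -0.2497, 0.0022]
tool_rot: [0.574, 0.819, -0.0, 0.001]
force: [0.2, 0.1, 6.0]
finger_gap: 0.459
gripper_force: 39.7
```

```bash
python3 -m handwheel '[[[0,0,0,0,0,-0.03,0.2],[0,0,0,0,0,-0.04,0.2],[0,0,0,0,0,-0.05,0.2],[0,0,0,0,0,-0.03,0.2],[0,0,9,0,0,0,0.2],[0,0,9,0,0,0,0.2],[0,0,8.5,0,0,0,0.2],[0,0,0,0.05,0.02,0,0.2],[0,0,0,0.05,0.02,0,0.2],[0,0,0,0.05,0.02,0,0.2],[0,0,0,0.05,0.02,0,0.2],[0,0,0,0.05,0.02,0,0.2],[0,0,0,0,0,0,0.2],[0,0,0,0,0,0,0.2]]]'
python3 - <<'E'
from h import *
from scipy.spatial.transform import Rotation as R
s=sense();M=R.from_quat(s["tool_rot"]).as_matrix();print(s["tcp_pos"],M,s["finger_gap"])
t=snapshot("top")[:,:,::-1];d=snapshot("side")[:,:,::-1];cv2.imwrite("pics/top2.png",t);cv2.imwrite("pics/side2.png",d)
cv2.imwrite("pics/c3.png",np.hstack([cv2.resize(t[40:220,90:270],(400,400)),cv2.resize(d[60:320,60:320],(400,400))]))
E
```

```text
t: 6.08
tcp_pos: [0.5813, -0.0122, 0.1508]
tool_rot: [0.746, 0.666, -0.001, -0.001]
force: [-1.1, -0.9, -1.7]
finger_gap: 0.461
gripper_force: 41.0
[ 0.5813 -0.0122  0.1508] [[ 0.1121  0.9937 -0.0017]
 [ 0.9937 -0.1121 -0.0002]
 [-0.0004 -0.0017 -1.    ]] 0.460550852222558
```

View pics/c3.png

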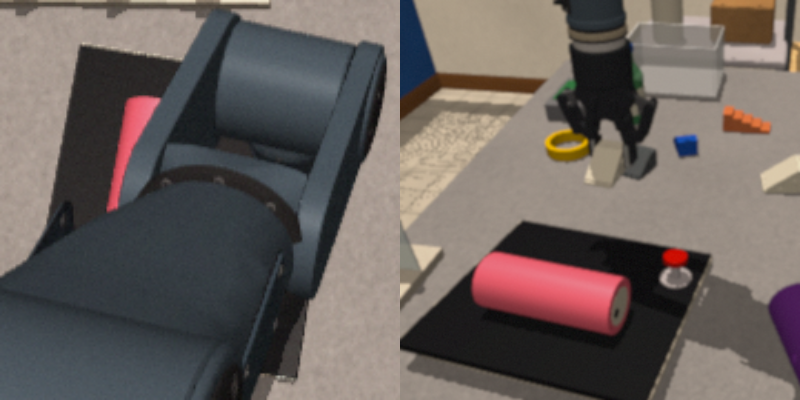

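The crop shows the chock firmly held above the low side, thin edge towards the side camera (uphill). It ends near side pixel (191,180). Next I check the held offset and cross-check the deck position in two views.

```bash
python3 - <<'E'
from h import *
d=cv2.imread("pics/side2.png");hs=cv2.cvtColor(d,cv2.COLOR_BGR2HSV)
m=((hs[...,0]>14)&(hs[...,0]<32)&(hs[...,1]>30)&(hs[...,2]>150)).astype(np.uint8);r=np.zeros_like(m);r[140:190,165:215]=1
cs=max(cv2.findContours(m*r,0,2)[0],key=cv2.contourArea);print("chock face px",cv2.boundingRect(cs),cv2.convexHull(cs)[:,0].tolist())
x=np.array([.112,.994,0]);y=np.array([.994,-.112,0]);T=np.array([.5813,-.0122,.1486])
for nm,P in dict(edgeL=T+.059*x+.02*y,edgeR=T+.059*x-.02*y,topL=T+.011*x+.02*y+[0,0,.034],topR=T+.011*x-.02*y+[0,0,.034]).items(): print(nm,proj("side",P))
for n,a,b in (("lowfar",(242.5,78.5),(139,206)),("highfar",(126.5,61),(65,283)),("knob",None,None)):
    if a: print(n,two(a,b))
s0=cv2.imread("pics/side0.png");h=cv2.cvtColor(s0,cv2.COLOR_BGR2HSV)
red=(((h[...,0]<10)|(h[...,0]>168))&(h[...,1]>110)&(h[...,2]>90)).astype(np.uint8)
for c in cv2.findContours(red,0,2)[0]:
    if cv2.contourArea(c)>40: print("red",cv2.boundingRect(c),cv2.minAreaRect(c))
# predictions from assumed deck
O=np.array([.609,.126,.03]);a=np.radians(-6.5);X=np.array([np.cos(a),np.sin(a),0]);u=np.array([-np.sin(a),np.cos(a),0]);t=np.radians(5)
Y=u*np.cos(t)+np.array([0,0,np.sin(t)]);Z=np.cross(X,Y)
D=lambda x,y,z:O+x*X+y*Y+z*Z
for n,P in dict(knob=D(-.125,-.07,.04),lf=D(.16,-.14,0),ln=D(-.16,-.14,0),hn=D(-.16,.14,0),hf=D(.16,.14,0),cyl=D(0,.04,.035),pin1=D(.072,.002,.022),pin2=D(-.072,.002,.022)).items(): print(n,P,proj("top",P),proj("side",P))
print("target",D(0,-.03,.017))
E
```

```text
chock face px (179, 155, 24, 25) [[202, 157], [202, 160], [199, 170], [197, 176], [196, 177], [186, 179], [181, 179], [179, 178], [179, 173], [182, 164], [187, 157], [189, 155]]
edgeL [178.2742 181.1235]
edgeR [196.3435 183.9399]
topL [185.9605 155.3089]
topR [203.6872 157.7621]
lowfar (array([ 0.7573, -0.0292,  0.008 ]), np.float64(0.002060658532846403))
highfar (array([0.7793, 0.2425, 0.0396]), np.float64(0.010863472733798733))
red (116, 377, 35, 7) ((133.0, 380.0), (6.0, 34.0), 90.0)
red (250, 362, 25, 22) ((263.6307678222656, 375.1461486816406), (17.116792678833008, 27.163602828979492), 29.744882583618164)
red (106, 223, 103, 54) ((156.75860595703125, 249.1562957763672), (101.56697082519531, 39.02350616455078), 11.16487979888916)
red (231, 221, 16, 13) ((238.5, 227.0), (12.0, 15.0), 90.0)
knob [0.4765 0.0674 0.0637] [195.1975 190.0897] [240.2744 225.5682]
lf [ 0.7522 -0.0307  0.0178] [243.0608  79.4537] [139.9699 202.675 ]
ln [0.4342 0.0055 0.0178] [223.9526 211.8052] [264.0241 224.4057]
hn [0.4658 0.2827 0.0422] [101.3857 194.3116] [222.3835 323.0093]
hf [0.7838 0.2465 0.0422] [125.5296  61.0021] [ 57.7577 283.0972]
cyl [0.6132 0.1626 0.0684] [155.0377 128.8583] [161.0773 249.8156]
pin1 [0.6805 0.1179 0.0521] [177.3101 102.6802] [139.3601 236.5009]
pin2 [0.5375 0.1342 0.0521] [167.3705 163.5824] [204.0519 249.3051]
target [0.6054 0.0948 0.0443]
```

The held chock matches the prediction within about 2 px, and the cylinder centre sits about +8 mm along deck x. I go in low, at deck y −66 mm, so the thin edge clears the cylinder, and then slide uphill.

```bash
python3 -m handwheel '[[[0,5,0,0,0,0,0.2],[0,0,0,0.03,0.008,0,0.2],[0,0,0,0.033,0.008,0,0.2],[0,0,0,0,0,0.04,0.2],[0,0,0,0,0,0.04,0.2],[0,0,0,0,0,0.025,0.2],[0,0,0,0,0,0.015,0.2],[0,0,0,0,0,0,0.2],[0,0,0,0,0,0,0.2]]]'
cat >> h.py <<'E'
from scipy.spatial.transform import Rotation as Ro
O=np.array([.609,.126,.03]);_a=np.radians(-6.5);X=np.array([np.cos(_a),np.sin(_a),0]);_t=np.radians(5)
Y=np.array([-np.sin(_a),np.cos(_a),0])*np.cos(_t)+np.array([0,0,np.sin(_t)]);Z=np.cross(X,Y);DM=np.c_[X,Y,Z]
def st():
    s=sense();M=Ro.from_quat(s["tool_rot"]).as_matrix()
    print("tcp in deck",DM.T@(s["tcp_pos"]-O),"force deck",DM.T@s["force"],"gap",s["finger_gap"]);print("tool z in deck",DM.T@M[:,2],"x",DM.T@M[:,0])
E
python3 -c "
from h import *
st()"
```

```text
t: 7.3
tcp_pos: [0.6073, 0.0581, 0.0383]
tool_rot: [0.746, 0.665, 0.033, -0.028]
force: [0.8, -0.6, -0.8]
finger_gap: 0.46
gripper_force: 41.1
tcp in deck [ 0.006  -0.0667  0.0142] force deck [ 0.8899 -0.5531 -0.7604] gap 0.46041291627808556
tool z in deck [ 0.0021 -0.     -1.    ] x [ 0.0005  1.     -0.    ]
```

```bash
python3 -m handwheel '[[[0,0,0,0,0,0.005,0.2],[0,0,0,0,0,0.003,0.2],[0,0,0,0,0,0,0.2],[0,0,0,0,0,0,0.2]]]'; python3 -m handwheel '[[[0,0,0,0,0,0.002,0.2],[0,0,0,0,0,0,0.2],[0,0,0,0,0,0,0.2]]]' ; python3 -c "
from h import *
st()"
```

```text
t: 7.8
tcp_pos: [0.6065, 0.0594, 0.0294]
tool_rot: [0.745, 0.665, 0.033, -0.029]
force: [-0.3, -0.5, -0.3]
finger_gap: 0.461
gripper_force: 41.1
t: 8.18
tcp_pos: [0.6065, 0.0595, 0.0273]
tool_rot: [0.745, 0.665, 0.033, -0.029]
force: [0.0, -0.4, -1.0]
finger_gap: 0.461
gripper_force: 41.1
tcp in deck [ 0.005  -0.0663  0.0031] force deck [ 0.0843 -0.5002 -0.9986] gap 0.4608771038787877
tool z in deck [-0.  0. -1.] x [-0.  1.  0.]
```

```bash
for i in 1 2; do python3 -m handwheel '[[[0,0,0,0,0,0.001,0.2],[0,0,0,0,0,0,0.2]]]' | grep -E "tcp|force:"; done
```

```text
tcp_pos: [0.6066, 0.0596, 0.0264]
force: [0.8, 0.2, -0.8]
gripper_force: 41.2
tcp_pos: [0.6066, 0.0596, 0.0263]
force: [-1.6, -0.0, 5.6]
gripper_force: 41.9
```

```bash
python3 -m handwheel '[[[0,0,0,0.006,0,-0.0005,0.2],[0,0,0,0.007,0,0,0.2],[0,0,0,0.007,0,0,0.2],[0,0,0,0.006,0,0,0.2],[0,0,0,0,0,0,0.2],[0,0,0,0,0,0,0.2]]]'; for i in 1 2; do python3 -m handwheel '[[[0,0,0,0.002,0,0,0.2],[0,0,0,0,0,0,0.2]]]' | grep -E "tcp|force:"; done;python3 -c "
from h import *
st()"
```

```text
t: 9.43
tcp_pos: [0.6102, 0.0861, 0.0287]
tool_rot: [0.745, 0.665, 0.033, -0.029]
force: [0.5, -2.5, 5.6]
finger_gap: 0.463
gripper_force: 41.7
tcp_pos: [0.6103, 0.0875, 0.0288]
force: [-0.6, -4.9, 4.6]
gripper_force: 41.8
tcp_pos: [0.6105, 0.0894, 0.029]
force: [-0.9, -4.8, 4.8]
gripper_force: 41.8
tcp in deck [ 0.0057 -0.0362  0.0021] force deck [-0.3005 -4.4677  5.1783] gap 0.46157016936754186
tool z in deck [ 0.0015 -0.0005 -1.    ] x [-0.0008  1.     -0.0005]
```

```bash
python3 -m handwheel '[[[0,0,0,0,0,-0.0005,0.2],[0,0,0,0,0,0,0.2]]]'|grep -E "tcp|force:"; cat >> h.py <<'E'
def cyl(im):
    h=cv2.cvtColor(im,cv2.COLOR_BGR2HSV);red=(((h[...,0]<10)|(h[...,0]>168))&(h[...,1]>110)&(h[...,2]>90)).astype(np.uint8)
    for c in cv2.findContours(red,0,2)[0]:
        r=cv2.boundingRect(c)
        if cv2.contourArea(c)>1000 and r[1]<300: print("cyl",r,cv2.minAreaRect(c))
E
python3 - <<'E'
from h import *
d=snapshot("side")[:,:,::-1].copy();cv2.imwrite("pics/side3.png",d);cyl(d);cyl(cv2.imread("pics/side0.png"))
cv2.imwrite("pics/c4.png",cv2.resize(d[180:330,60:270],None,fx=3.6,fy=3.6))
st()
E
```

```text
tcp_pos: [0.6103, 0.0898, 0.029]
force: [1.6, -1.9, 3.4]
gripper_force: 41.4
cyl (106, 223, 103, 54) ((156.793212890625, 249.1060333251953), (101.61682891845703, 38.65068435668945), 11.513830184936523)
cyl (106, 223, 103, 54) ((156.75860595703125, 249.1562957763672), (101.56697082519531, 39.02350616455078), 11.16487979888916)
tcp in deck [ 0.0054 -0.0358  0.0022] force deck [ 0.4366 -1.7766  3.9439] gap 0.4619920722240089
tool z in deck [ 0.001   0.0005 -1.    ] x [-0.      1.      0.0005]
```

View pics/c4.png

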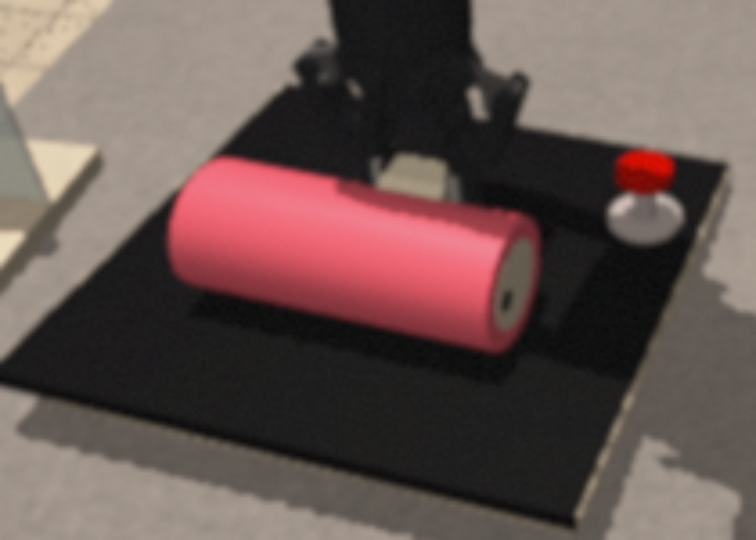

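The cylinder is unmoved, and the chock sits behind its middle, seen just above it at about crop (415,170). I keep creeping uphill and watch for the first cylinder motion.

```bash
cat > look.py <<'E'
from h import *
def mom(im):
    h=cv2.cvtColor(im,cv2.COLOR_BGR2HSV);m=(((h[...,0]<10)|(h[...,0]>168))&(h[...,1]>110)&(h[...,2]>90)).astype(np.uint8)[200:300,90:220]
    y,x=np.nonzero(m);return np.array([x.mean(),y[y>0].mean(),np.percentile(y,98),len(x)])
d=snapshot("side")[:,:,::-1].copy()
print(mom(d),mom(cv2.imread("pics/side3.png")),cv2.absdiff(d,cv2.imread("pics/side3.png"))[245:290,100:215].mean());st()
E
for i in 1 2 3; do python3 -m handwheel '[[[0,0,0,0.002,0,0,0.2],[0,0,0,0,0,0,0.2]]]' | grep -E "^force:"; python3 look.py; done
```

```text
force: [0.3, -2.9, 3.0]
[  65.329    48.7268   72.     3492.    ] [  65.3851   48.7365   72.     3495.    ] 1.5414492753623188
tcp in deck [ 0.0051 -0.0342  0.0021] force deck [ 1.4247 -2.9262  3.9131] gap 0.4627084772215021
tool z in deck [ 0.0002  0.0001 -1.    ] x [-0.      1.      0.0001]
force: [1.0, -3.3, 3.5]
[  65.3445   48.6947   72.     3498.    ] [  65.3851   48.7365   72.     3495.    ] 1.6841867954911434
tcp in deck [ 0.0049 -0.0322  0.0021] force deck [ 0.3979 -2.3711  4.3544] gap 0.46065978263744056
tool z in deck [-0.0002  0.0001 -1.    ] x [-0.      1.      0.0001]
force: [-1.6, -4.4, 5.1]
[  65.1945   48.9624   73.     3511.    ] [  65.3851   48.7365   72.     3495.    ] 2.5761030595813206
tcp in deck [ 0.0049 -0.0306  0.0021] force deck [-0.2702 -4.6634  4.9856] gap 0.4562790087776501
tool z in deck [-0.0003 -0.0006 -1.    ] x [-0.0004  1.     -0.0006]
```

Contact came at deck y of about −31 mm, where it was expected. The cylinder image shifted by under a pixel. I release, retract and look.

```bash
python3 -m handwheel '[[[0,0,0,0,0,0,0.75],[0,0,0,0,0,0,0.75],[0,0,0,0,0,0,0.75],[0,0,0,0,0,0,0.75],[0,0,0,0,0,-0.02,0.75],[0,0,0,0,0,-0.04,0.75],[0,0,0,0,0,-0.05,0.75],[0,0,0,-0.04,-0.03,-0.02,0.3],[0,0,0,0,-0.05,0,0],[0,0,0,0,-0.05,0,0],[0,0,0,0,0,0,0],[0,0,0,0,0,0,0]]]'
python3 - <<'E'
from h import *
t=snapshot("top")[:,:,::-1].copy();d=snapshot("side")[:,:,::-1].copy();cv2.imwrite("pics/side5.png",d);cv2.imwrite("pics/top5.png",t);cyl(d);st()
cv2.imwrite("pics/c5.png",np.hstack([cv2.resize(t[50:220,95:255],(400,425)),cv2.resize(d[180:330,60:270],(400,425))]))
E
```

```text
t: 12.62
tcp_pos: [0.4772, 0.0588, 0.1568]
tool_rot: [0.745, 0.665, 0.034, -0.027]
force: [-0.2, 0.1, -0.2]
finger_gap: 0.0
gripper_force: 0.0
cyl (106, 223, 103, 54) ((156.7073211669922, 248.86587524414062), (102.04067993164062, 38.69304275512695), 12.094758033752441)
tcp in deck [-0.1227 -0.0704  0.133 ] force deck [ 0.124  -0.6982  0.7055] gap 0.004856162639816609
tool z in deck [ 0.0037 -0.0002 -1.    ] x [-0.0001  1.     -0.0002]
```

View pics/c5.png

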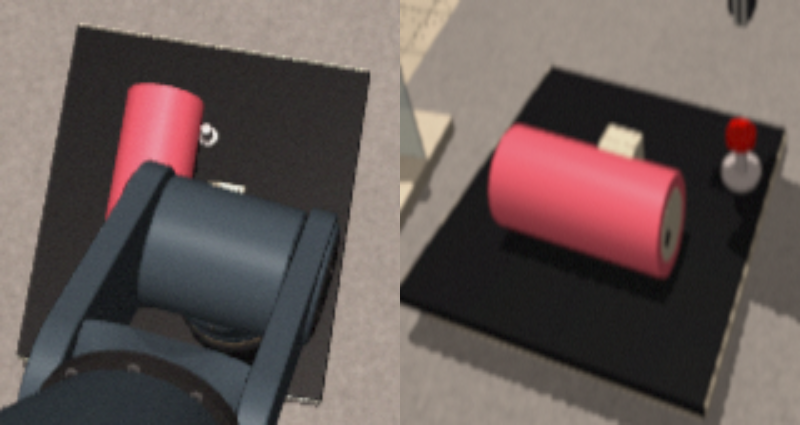

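The chock stands upright against the cylinder (side crop (620,140)). The tool is over the knob at deck (−123,−70), so I press down.

```bash
python3 -m handwheel '[[[0,0,0,0,0,0.03,0],[0,0,0,0,0,0.03,0],[0,0,0,0,0,0.02,0],[0,0,0,0,0,0.01,0],[0,0,0,0,0,0.003,0],[0,0,0,0,0,0.003,0],[0,0,0,0,0,0.003,0],[0,0,0,0,0,0,0]]]'; python3 -c "
from h import *
st()"
```

```text
t: 13.72
tcp_pos: [0.4774, 0.0675, 0.0572]
tool_rot: [0.745, 0.665, 0.033, -0.028]
force: [0.5, -0.6, 3.6]
finger_gap: -0.001
gripper_force: 1.6
tcp in deck [-0.1241 -0.0704  0.0335] force deck [ 0.5427 -0.2608  3.6207] gap -0.0013536555824080183
tool z in deck [ 0.0021 -0.0001 -1.    ] x [ 0.      1.     -0.0001]
```

Contact with about 4–6 N, as expected for the knob. I continue slowly to the bottom.

```bash
python3 -m handwheel '[[[0,0,0,0,0,0.002,0],[0,0,0,0,0,0.002,0],[0,0,0,0,0,0.002,0],[0,0,0,0,0,0.002,0],[0,0,0,0,0,0.002,0],[0,0,0,0,0,0.002,0],[0,0,0,0,0,0.002,0],[0,0,0,0,0,0.002,0],[0,0,0,0,0,0.002,0],[0,0,0,0,0,0,0]]]' | grep -E "^force"; python3 look.py;  python3 -m handwheel '[[[0,0,0,0,0,0.001,0],[0,0,0,0,0,0.001,0],[0,0,0,0,0,0,0]]]' | grep -E "^force"; python3 look.py
```

```text
force: [2.9, -1.6, 4.0]
[  65.3084   48.8673   72.66   3518.    ] [  65.3851   48.7365   72.     3495.    ] 2.2302737520128826
tcp in deck [-0.1255 -0.0702  0.0149] force deck [ 2.6096 -0.4643  2.7903] gap 0.0035007362503818185
tool z in deck [-0.0014  0.0002 -1.    ] x [0.0001 1.     0.0002]
force: [2.1, -2.1, 10.8]
[  65.3026   48.8984   73.     3523.    ] [  65.3851   48.7365   72.     3495.    ] 2.2017391304347824
tcp in deck [-0.1256 -0.0702  0.0137] force deck [ 0.2876 -0.424  10.0351] gap 0.0014076639082944238
tool z in deck [-0.0008  0.0002 -1.    ] x [-0.0002  1.      0.0002]
```

Force is rising at 13.7 mm, so the knob is at or near its end stop. I press a touch more, then lift away and look.

```bash
python3 -m handwheel '[[[0,0,0,0,0,0.001,0],[0,0,0,0,0,0,0]]]' | grep -E "^force|tcp"; python3 -m handwheel '[[[0,0,0,0,0,-0.02,0],[0,0,0,0,0,-0.04,0],[0,0,0,0,0,-0.05,0],[0,0,0,-0.05,0,0,0],[0,0,0,-0.06,0,0,0],[0,0,0,-0.06,0,0,0],[0,0,0,-0.06,0,0,0],[0,0,0,0,0,0,0],[0,0,0,0,0,0,0],[0,0,0,0,0,0,0]]]'
python3 look.py; python3 - <<'E'
from h import *
t=snapshot("top")[:,:,::-1].copy();d=snapshot("side")[:,:,::-1].copy();cv2.imwrite("pics/side6.png",d);cv2.imwrite("pics/top6.png",t);cyl(d);cyl(t);cyl(cv2.imread("pics/top0.png"))
cv2.imwrite("pics/c6.png",np.hstack([cv2.resize(t[50:220,95:255],(400,425)),cv2.resize(d[180:330,60:270],(400,425))]))
E
```

```text
tcp_pos: [0.4762, 0.0696, 0.0373]
force: [-0.6, -2.3, 18.8]
t: 16.95
tcp_pos: [0.4487, -0.1653, 0.1251]
tool_rot: [0.745, 0.666, 0.032, -0.031]
force: [-0.4, 0.5, -0.7]
finger_gap: -0.002
gripper_force: 0.0
[  65.2651   48.8326   72.     3512.    ] [  65.3851   48.7365   72.     3495.    ] 2.358840579710145
tcp in deck [-0.1259 -0.2982  0.1217] force deck [-0.1348 -1.0093  0.0273] gap 0.0005804758410107282
tool z in deck [-0.0021  0.0013 -1.    ] x [-0.0024  1.      0.0013]
cyl (106, 223, 103, 54) ((156.5384521484375, 249.30770874023438), (101.98038482666016, 38.830989837646484), 11.309932708740234)
cyl (133, 83, 44, 86) ((154.96774291992188, 124.86946105957031), (31.737754821777344, 83.55607604980469), 9.752424240112305)
```

View pics/c6.png

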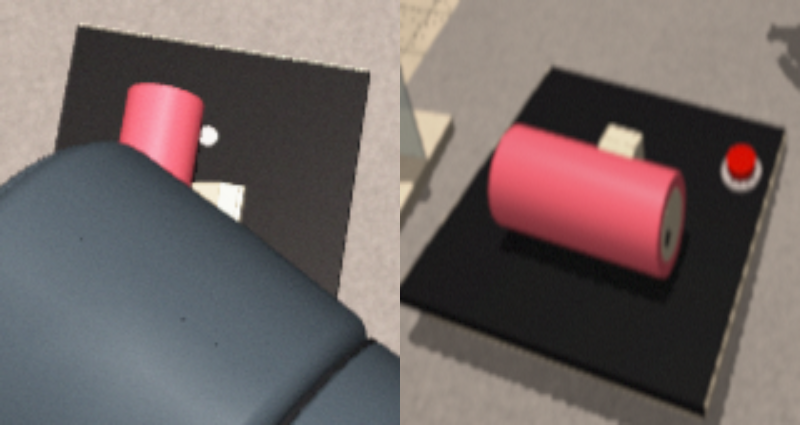

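The knob is down (side crop (741,162)), the pin is flush (top crop (208,135)) and the cylinder is unmoved against the chock. The arm is clear, so I hand in.

```bash
python3 -c "
from station import *
print(sign_off())"
```

```text
the job is handed in; nothing more can be done
None
```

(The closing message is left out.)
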